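# Switch on the window ventilator and set its speed

### The arm

A 6-joint arm with a two-finger parallel gripper is mounted at the origin on the work surface. World frame = base frame: x ahead of the robot, y to its left, z up, the work surface at z = 0. Lengths are in m, angles in rad, forces in N, time in s.
With the tool pointing down it reaches from about 0.325 to 0.9 m from the base axis. Payload 6.1 kg.
Tool frame: the origin (TCP) lies midway between the tips of the shut fingers; the grasp point (between the pads) lies 19 mm behind it; z points along the fingers, y is the line along which they close (so a half turn about z gives the same grasp; the last joint's range is limited). The gripper opens to 87 mm and grips with 3 to 60 N. Pads are 19 mm wide; open, the fingers measure 117 mm over their backs; the gripper's body (75 mm by 190 mm) begins 51 mm behind the grasp point.
Start: joints at [-1.451, 0.22, 1.526, -0, 1.395, -0.126], TCP at [0.152, -0.606, 0.223] pointing down, gripper open.
Joint ranges: [-2.98, 2.98], [-0.91, 2.08], [0.09, 2.57], [-1.24, 4.39], [0.2, 2.65], [-2.68, 2.68]. Speed limits (rad/s): [2.57, 2.57, 3.01, 3.14, 3.14, 3.14].

### API

Orientations are given as a unit quaternion [w, x, y, z].
In Python, from rig import sensors, imaging, robot gives the robot as it stands.
- The arm moves only by the tool servo_tool, never from a script. Its argument "moves" is a list of rows, each a list of 5 numbers: the shift along the world's x, y, z in m, then the turn about the world's z in rad, then the opening, from 0 (shut) to 1 (fully open). A call has 1 to 8 rows; each row is the pose to reach, as a shift and turn from the pose commanded when the call began; what a row does not reach only later rows make up. A row lasts 1/8 s, in which the tool goes at most 62.5 mm and 10.7 degrees, less where a joint would pass 70% of its speed; a pose out of reach is approached as far as the arm can. A call with a gripper value outside its range is refused whole. The fingers move at their own pace and stop on an object; the grip force is fixed at half the most. Time passes only in rows, so rows that repeat a pose let the fingers close. It gives the time, the measured TCP pose, the force, the opening and the grip force at its end, in the units of the state.
- sensors.state(): the state, without advancing time (a new reading comes with each control period).
- imaging.read_camera(name): name is "scene" or "top"; returns a dict with "color" (480x640x3 uint8, red, green, blue), "K" (3x3 intrinsics, pixels), "world_from_camera" (4x4, takes a point from camera to world coordinates). Camera axes: x right, y down, z forward; pixel columns grow to the right and rows downward; lengths in m; the calibration is good to about 2 mm. A picture is of the moment at which its call begins. There is no depth.
- robot.sign_off(): hands the job in; it is judged then, once.
The state is a dict: "time": time; "joint_pos": joint angles; "qd": joint speeds; "effort": joint torques, N m; "eef_pos": TCP position; "tcp_rot": TCP orientation; "wrist_force": force on the tool from outside, world axes, zero at the start; "ft_torque": the same for the moment, N m; "gripper_width": finger opening in m; "finger_force": force on a finger pad.
Only numpy, scipy, OpenCV 4.12 (cv2) and the standard library are available. Lean on these libraries where they do the work, as an engineer would, in place of code of your own. Each camera call takes 0.05 s, during which the arm holds its last target. There are 200 camera calls.

### The job

Start the window ventilator: turn the red handle of its isolator clockwise to the green mark so that it snaps home in ON, and turn the black dial of the white speed regulator up until its white pointer stands at the green marker clip. Leave the clip where it is, and do not disturb the loose things on the sill.

Things in the scene. Friction and masses are not known exactly. Their poses are not given: they have to be found in the camera images.
- isolator: Grey enclosed rotary isolator, box 130 (its x) x 90 (its y) x 70 mm, screwed flat to the sill and immovable, a cable gland and rigid conduit elbow at its +x end reaching 111 mm from the centre. Origin: centre of its underside; z up. A yellow square 84 x 84 mm on its lid (top at 72 mm) has a green ON mark on the +x side and a black OFF mark on the +y side.
- isolator_handle (a joint): Angle of the red handle about its vertical axis: 0 = OFF stop (white-lined end towards the box's +y), 1.571 rad = ON stop (white-lined end towards the box's +x, the green mark); grows clockwise seen from above. Snap action: a spring drives it to the nearer stop; once past about 0.95 rad it jumps to ON by itself. Resists with at most 0.15 N m (some 6 N pushed 25 mm from the axis).
- handle_axis (a point): On the turning axis of the red handle, at the top of its bar, 108 mm above the sill. The bar is 64 mm long (32 mm either side of the axis), 14 mm wide and 26 mm tall (82 to 108 mm above the sill), over a round collar of 48 mm diameter (72 to 82 mm). It can be pushed sideways at either end or gripped across its width.
- handle_tip (a point): Top edge of the white-lined end of the red handle's bar, 32 mm from its axis, 108 mm above the sill.
- regulator: White fan speed regulator, box 124 x 124 x 58 mm with an aluminium face plate and tick marks, screwed flat to the sill and immovable, gland and conduit elbow at its +x side reaching 108 mm from the centre. Origin: centre of its underside; z up.
- speed_dial (a joint): Angle of the black speed dial about its vertical axis: 0 = lowest setting (pointer 135 degrees anticlockwise of the regulator's +x), 4.71 rad = highest; it grows clockwise seen from above. Stays where it is left (friction 0.035 N m).
- dial_grip (a point): On the turning axis of the black dial, at the top of its grip bar, 90 mm above the sill. The bar is 54 mm long, 14 mm wide, 24 mm tall (66 to 90 mm above the sill), on a round skirt of 60 mm diameter (58 to 66 mm).
- dial_pointer (a point): Where the dial points: 32 mm from the dial's axis along the grip bar, just beyond its white-lined end, 66 mm above the sill.
- speed_marker (a joint): Angle of the green marker clip on the scale, same zero and sense as the dial: the dial is right when both joints read the same. It is held by stiff friction (0.3 N m) and must stay.
- marker_tip (a point): Where the green marker clip points: 32 mm from the dial's axis, 66 mm above the sill, just inward of the clip (9 mm wide, 33 to 47 mm from the axis, its top 5 mm above the face plate).
- tumbler: Glass tumbler, 74 mm diameter, 90 mm tall, with silver screws in it; loose. Origin: centre of its underside.
- clamp: White plastic spring clip clamp with orange pads lying flat, about 122 x 75 x 24 mm; loose. Origin: under its pivot.
- level: Chrome spirit level 230 (its x) x 24 x 50 mm, standing on its long edge; loose. Origin: centre of its underside.
- dowel_1: Pine dowel, 16 mm diameter, 200 mm long, lying along its x; loose. Origin: underside at mid-length.
- dowel_2: Pine dowel, same as the other; loose.
- hinge: Grey aluminium hinge, lower leaf 58 x 70 x 4 mm lying on the sill, with a cover plate 80 x 70 mm hinged over it and standing partly open, up to 80 mm high; loose. Origin: on the sill under the hinge pin; the leaf extends to its +x.

How it is judged:
At the end, for the whole second after the job is handed in: The red handle rests at its ON stop (joint above 1.45 of 1.571 rad) and the dial's pointer rests within 5.2 mm, about 9 degrees, of the marker clip on the scale; nothing is moving (value of joint isolator_handle above 1.45 rad and horizontal distance between dial_pointer and marker_tip below 0.0052 m and velocity of joint each of isolator_handle, speed_dial below 0.1 rad/s and velocity of joint speed_dial above -0.1 rad/s); the robot touches nothing.
It fails at once if the marker clip is shifted by more than 3 mm (distance of marker_tip from where it was at the start of the episode above 0.003 m).
It fails at once if a loose thing on the sill is moved by more than 20 mm (distance of any of tumbler, clamp, level, dowel_1, dowel_2, hinge from where it was at the start of the episode above 0.02 m).
It fails at once if the tumbler or the level is tipped over (angle between any of tumbler, level's own z axis and vertical above 0.35 rad).
It also fails if it takes over 48 s, if anything falls off the work surface, if the arm or the gripper's body presses on something with over 40 N, if the wrist force passes 120 N, or if a joint passes its speed limit or range.

## Working session

There is one attempt and no reset: what is moved stays moved. The work goes in short steps, Python scripts to look and compute and a tool call to move; the robot and the scene stay as the last step left them, time stands still between calls to the robot, and variables do not carry over. Pictures are saved under pics/ and viewed, at most 10 in all, crops included, and the job is handed in when it is done.

Besides the shell and the picture viewer there is one more tool, called after "Call:" as name([rows], argument=value, ...), one row to a line, values as JSON. servo_tool: Moves the arm, as the interface text tells. Its arguments: {"type":"object","properties":{"moves":{"type":"array","items":{"type":"array","items":{"type":"number"}}}},"required":["moves"]}

```bash
mkdir -p pics; cat > h.py <<'E'
import numpy as np, cv2
from rig import sensors, imaging, robot
def cam(n):
    d=imaging.read_camera(n); return d['color'],np.array(d['K']),np.array(d['world_from_camera'])
def ray(uv,K,T,z):
    uv=np.atleast_2d(uv).astype(float)
    d=np.c_[uv,np.ones(len(uv))]@np.linalg.inv(K).T@T[:3,:3].T
    o=T[:3,3]; return o+d*((z-o[2])/d[:,2])[:,None]
def save(n,im): cv2.imwrite('pics/'+n,cv2.cvtColor(im,cv2.COLOR_RGB2BGR))
E
python3 - <<'E'
from h import *
for n in('top','scene'):
    im,K,T=cam(n); save(n+'0.png',im); print(n,K.tolist(),T.round(3).tolist())
s=sensors.state();print(s['time'],s['eef_pos'],s['tcp_rot'])
E
```

```text
top [[506.14131574362364, 0.0, 321.48491231659784], [0.0, 506.14131574362364, 232.2422997606001], [0.0, 0.0, 1.0]] [[0.025, -0.999, 0.041, 0.517], [-0.999, -0.024, 0.027, -0.019], [-0.026, -0.041, -0.999, 1.122], [0.0, 0.0, 0.0, 1.0]]
scene [[556.3544558164281, 0.0, 321.394112128204], [0.0, 556.3544558164281, 235.18091900780857], [0.0, 0.0, 1.0]] [[-0.145, 0.843, -0.517, 1.209], [0.989, 0.131, -0.064, 0.065], [0.013, -0.521, -0.853, 1.131], [0.0, 0.0, 0.0, 1.0]]
0.1 [ 0.15201035 -0.6056501   0.22153397] [-8.90705974e-04  9.92457941e-01  1.22582386e-01  2.57512133e-08]
```

View pics/top0.png

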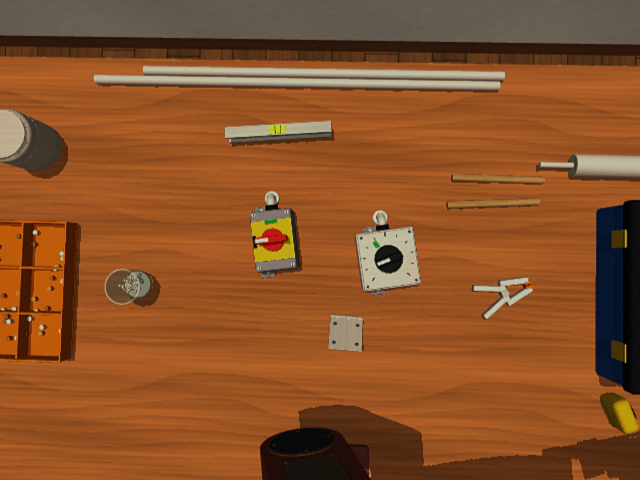

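View pics/scene0.png

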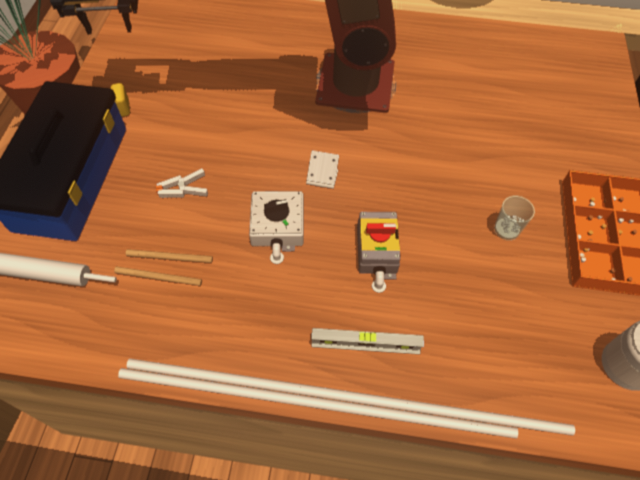

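The top view has the isolator at about (272,240) with its white-lined end at (256,241). The dial is at (389,260), pointing lower left, and the green clip is at (376,244). Next I measure with masks and check against a zoomed crop.

```bash
cat > m.py <<'E'
from h import *
import sys
def cents(im,lo,hi,box):
    x0,y0,x1,y1=box; h=cv2.cvtColor(im[y0:y1,x0:x1],cv2.COLOR_RGB2HSV)
    m=cv2.inRange(h,lo,hi); n,l,s,c=cv2.connectedComponentsWithStats(m)
    return [(s[i,4],(c[i]+[x0,y0]).round(1)) for i in range(1,n) if s[i,4]>3]
B={'top':((240,195,305,285),(345,225,430,300)),'scene':((350,205,410,280),(240,180,310,250))}
if __name__=='__main__':
    for n in('top','scene'):
        im,K,T=cam(n); bi,bd=B[n]
        for name,lo,hi,b,z in(('red',(0,170,90),(4,255,255),bi,.1),('yellow',(22,130,100),(34,255,255),bi,.072),('greenI',(45,100,50),(85,255,255),bi,.074),('greenD',(45,100,50),(85,255,255),bd,.063),('black',(0,0,0),(180,255,60),bd,.075)):
            for a,c in cents(im,lo,hi,b): print(n,name,a,c,ray(c,K,T,z)[0].round(4))
        cr=[cv2.resize(im[b[1]:b[3],b[0]:b[2]],(400,400*(b[3]-b[1])//(b[2]-b[0])),interpolation=cv2.INTER_CUBIC)[:400] for b in(bi,bd)]
        H=max(c.shape[0] for c in cr); save(n+sys.argv[1]+'z.png',np.hstack([np.pad(c,((0,H-c.shape[0]),(0,0),(0,0))) for c in cr]))
E
python3 m.py 1
```

```text
top red 363 [273.  239.3] [0.5417 0.1059 0.1   ]
top red 4 [256.5 238. ] [0.5435 0.1395 0.1   ]
top yellow 1031 [273.7 240.2] [0.5406 0.1078 0.072 ]
top greenI 40 [270.4 221.1] [0.5801 0.1156 0.074 ]
top greenD 29 [375.8 243.9] [ 0.5383 -0.1048  0.063 ]
top black 60 [381.8 227.1] [ 0.573  -0.1155  0.075 ]
top black 547 [388.8 258.3] [ 0.5091 -0.1311  0.075 ]
scene red 334 [379.2 231.4] [0.5552 0.1106 0.1   ]
scene yellow 515 [377.6 236.6] [0.5516 0.1095 0.072 ]
scene greenI 17 [380.7 248.4] [0.5821 0.119  0.074 ]
scene greenD 19 [285. 222.] [ 0.5397 -0.1028  0.063 ]
scene black 5 [279.2 206. ] [ 0.5063 -0.1219  0.075 ]
scene black 6 [265.5 211.5] [ 0.526  -0.1499  0.075 ]
```

View pics/top1z.png

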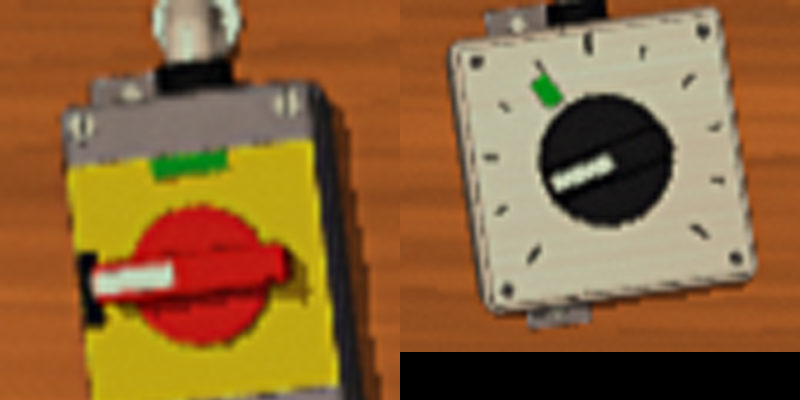

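View pics/scene1z.png

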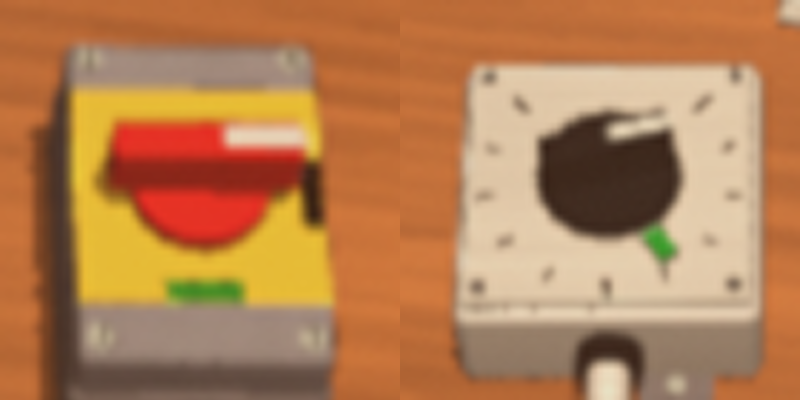

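```bash
cat > g.py <<'E'
from h import *
from m import B
def hull(im,K,T,m,b,z):
    n,l,s,c=cv2.connectedComponentsWithStats(m); i=1+np.argmax(s[1:,4])
    ys,xs=np.where(l==i); p=ray(np.c_[xs+b[0],ys+b[1]],K,T,z)[:,:2]
    return p
def main():
  for n in('top','scene'):
    im,K,T=cam(n)
    f=lambda b,lo,hi:cv2.inRange(cv2.cvtColor(im[b[1]:b[3],b[0]:b[2]],cv2.COLOR_RGB2HSV),lo,hi)
    bi,bd=B[n]
    y=f(bi,(22,130,100),(34,255,255)); p=hull(im,K,T,y,bi,.072)
    print(n,'yellow rect',cv2.minAreaRect((p*1000).astype(np.float32)))
    k=f(bd,(0,0,0),(180,255,75)); p=hull(im,K,T,k,bd,.064)
    print(n,'dial circle',cv2.minEnclosingCircle((p*1000).astype(np.float32)),p.mean(0)*1000)
    w=f(bd,(0,0,120),(180,90,255)); p=hull(im,K,T,w,bd,.058)
    print(n,'face rect',cv2.minAreaRect((p*1000).astype(np.float32)))
    # white lines
    for nm,b,z,c0,r in(('dialline',bd,.09,(.509,-.131),.026),('handleline',bi,.108,(.543,.108),.04)):
        w=f(b,(0,0,110),(180,90,255)); ys,xs=np.where(w>0)
        q=ray(np.c_[xs+b[0],ys+b[1]],K,T,z)[:,:2]; q=q[np.linalg.norm(q-c0,axis=1)<r]
        if len(q)>4:
            a=cv2.minAreaRect((q*1000).astype(np.float32)); v=cv2.fitLine((q*1000).astype(np.float32),2,0,.01,.01).ravel()
            print(n,nm,len(q),q.mean(0).round(4),a,'dir deg',np.degrees(np.arctan2(v[1],v[0])))
main()
E
python3 g.py
```

```text
top yellow rect ((542.1350708007812, 110.41184997558594), (83.988037109375, 83.80940246582031), 8.18059253692627)
top dial circle ((508.2182922363281, -131.41754150390625), 29.324888229370117) [ 508.75704216 -132.29459683]
top face rect ((513.6349487304688, -129.732177734375), (132.06552124023438, 121.15580749511719), 9.272087097167969)
top dialline 41 [ 0.5032 -0.1189] ((503.1053771972656, -118.64776611328125), (6.383363723754883, 24.480308532714844), 23.246726989746094) dir deg -66.42341
top handleline 50 [0.5437 0.127 ] ((555.5855102539062, 119.13504028320312), (21.67404556274414, 57.262611389160156), 59.805389404296875) dir deg -28.585945
scene yellow rect ((543.6463012695312, 112.45429992675781), (81.30204010009766, 81.83995056152344), 6.973421096801758)
scene dial circle ((510.71612548828125, -129.90553283691406), 28.567846298217773) [ 513.40784736 -129.19416173]
scene face rect ((533.2192993164062, -124.90697479248047), (156.44131469726562, 119.33486938476562), 9.187451362609863)
scene dialline 161 [ 0.4986 -0.1325] ((499.3512878417969, -133.8151397705078), (30.176719665527344, 50.584693908691406), 18.139522552490234) dir deg -80.59299
scene handleline 172 [0.5227 0.1096] ((529.6171264648438, 106.56056213378906), (34.06078338623047, 68.991455078125), 8.878904342651367) dir deg 80.36125
```

Handle axis comes out at (0.5425, 0.111), with box yaw about 8° and the 84 mm square measuring 84 mm. Dial axis is (0.509, −0.131), radius 29 mm against 30 nominal. The pointer is at about 114° and the clip at about 42°, on a 40 mm radius, so the dial needs about 72° clockwise. I go to the dial first, with tool yaw 1.99.

Call:
servo_tool([
  [0.0,0.05,0.02,0.17,0.7],
  [0.01,0.11,0.03,0.34,0.7],
  [0.03,0.16,0.03,0.51,0.7],
  [0.07,0.2,0.03,0.68,0.7],
  [0.11,0.24,0.03,0.85,0.7],
  [0.15,0.28,0.03,1.02,0.7],
  [0.19,0.32,0.03,1.19,0.7],
  [0.23,0.36,0.03,1.36,0.7],
])

```text
time: 1.3
eef_pos: [0.3832, -0.2448, 0.2529]
tcp_rot: [0.001, 0.693, 0.721, -0.0]
wrist_force: [-0.0, -0.4, -0.1]
gripper_width: 0.0611
finger_force: 0.0
```

Call:
servo_tool([
  [0.04,0.04,0.0,0.17,0.7],
  [0.08,0.08,0.0,0.33,0.7],
  [0.127,0.115,0.0,0.384,0.7],
  [0.127,0.115,-0.05,0.384,0.7],
  [0.127,0.115,-0.09,0.384,0.7],
  [0.127,0.115,-0.11,0.384,0.7],
  [0.127,0.115,-0.11,0.384,0.7],
  [0.127,0.115,-0.11,0.384,0.7],
])

```text
time: 2.3
eef_pos: [0.5098, -0.1316, 0.1438]
tcp_rot: [0.001, 0.545, 0.839, 0.0]
wrist_force: [0.6, -0.5, 0.0]
gripper_width: 0.0608
finger_force: 0.0
```

Call:
servo_tool([
  [0,0.001,-0.03,0,0.7],
  [0,0.001,-0.055,0,0.7],
  [0,0.001,-0.071,0,0.7],
  [0,0.001,-0.071,0,0.4],
  [0,0.001,-0.071,0,0.1],
  [0,0.001,-0.071,0,0],
  [0,0.001,-0.071,0,0],
  [0,0.001,-0.071,0,0],
])

```text
time: 3.3
eef_pos: [0.5093, -0.1303, 0.0719]
tcp_rot: [0.0, 0.545, 0.839, 0.0]
wrist_force: [0.1, -0.2, 0.0]
gripper_width: 0.0189
finger_force: 0.0
```

Call:
servo_tool([
  [0,0,0,0,0],
  [0,0,0,0,0],
  [0,0,0,0,0],
  [0,0,0,0,0],
])

```text
time: 3.8
eef_pos: [0.5083, -0.1307, 0.0718]
tcp_rot: [-0.001, 0.545, 0.839, -0.001]
wrist_force: [-4.6, -1.9, 3.7]
gripper_width: 0.0137
finger_force: 30.0
```

Call:
servo_tool([
  [-0.001,0,0,-0.15,0],
  [-0.001,0,0,-0.31,0],
  [-0.001,0,0,-0.47,0],
  [-0.001,0,0,-0.63,0],
  [-0.001,0,0,-0.79,0],
  [-0.001,0,0,-0.95,0],
  [-0.001,0,0,-1.11,0],
  [-0.001,0,0,-1.25,0],
])

```text
time: 4.8
eef_pos: [0.5082, -0.1307, 0.0718]
tcp_rot: [0.0, 0.933, 0.359, -0.0]
wrist_force: [-0.7, -1.9, 1.3]
gripper_width: 0.0137
finger_force: 30.0
```

Call:
servo_tool([
  [0,0,0,0,0],
  [0,0,0,0,0],
  [0,0,0,0,0.3],
  [0,0,0,0,0.6],
  [0,0,0,0,0.6],
  [0,0,0.03,0,0.6],
  [0,0,0.08,0,0.6],
  [0,0,0.12,0,0.6],
])

```text
time: 5.8
eef_pos: [0.5083, -0.1301, 0.1933]
tcp_rot: [0.0, 0.932, 0.362, 0.0]
wrist_force: [1.4, -0.3, -0.8]
gripper_width: 0.0517
finger_force: 0.0
```

Call:
servo_tool([
  [0.005,0.04,0.0,0.17,0.7],
  [0.011,0.08,0.0,0.34,0.7],
  [0.017,0.12,0,0.51,0.7],
  [0.022,0.16,0,0.68,0.7],
  [0.028,0.2,0,0.85,0.7],
  [0.034,0.241,0,0.97,0.7],
  [0.034,0.241,0,0.97,0.7],
  [0.034,0.241,0,0.97,0.7],
])

```text
time: 6.8
eef_pos: [0.5418, 0.1107, 0.1913]
tcp_rot: [-0.0, 0.656, 0.754, -0.0]
wrist_force: [-0.3, 0.3, 0.1]
gripper_width: 0.0609
finger_force: 0.0
```

```bash
python3 m.py 2; python3 g.py | grep top
```

```text
top red 38 [258.7 201.4] [0.618  0.1373 0.1   ]
top red 19 [266.8 198.2] [0.6249 0.121  0.1   ]
top red 66 [245.8 204.1] [0.6119 0.1635 0.1   ]
top red 5 [265.8 204.8] [0.6114 0.1226 0.1   ]
top red 5 [269. 205.] [0.6112 0.1161 0.1   ]
top red 17 [266.2 212.2] [0.5964 0.1214 0.1   ]
top red 4 [247.5 210.8] [0.5984 0.1596 0.1   ]
top red 12 [259.  212.5] [0.5954 0.136  0.1   ]
top red 17 [249.8 215.1] [0.5897 0.1546 0.1   ]
top red 5 [244.2 215.2] [0.5892 0.166  0.1   ]
top red 8 [240.8 216.2] [0.5871 0.1729 0.1   ]
top red 4 [256.2 216.5] [0.5872 0.1415 0.1   ]
top red 4 [241.2 220. ] [0.5793 0.1718 0.1   ]
top red 6 [267.3 221.7] [0.5771 0.1186 0.1   ]
top red 6 [266.3 224.8] [0.5708 0.1204 0.1   ]
top red 7 [255.9 226.6] [0.5666 0.1415 0.1   ]
top red 31 [246.8 232.7] [0.5538 0.1596 0.1   ]
top red 43 [282.7 238.4] [0.544  0.0863 0.1   ]
top red 5 [241.2 238.6] [0.5416 0.1706 0.1   ]
top red 71 [246.3 244.1] [0.5307 0.1599 0.1   ]
top red 41 [266.2 244.3] [0.5313 0.1194 0.1   ]
top red 35 [257.8 248.6] [0.5221 0.1362 0.1   ]
top red 5 [255.4 255.8] [0.5075 0.1407 0.1   ]
top red 6 
[... 499 characters left out ...]
ow 25 [392.9 222.5] [0.509  0.1404 0.072 ]
scene yellow 13 [361.6 231.5] [0.5438 0.0728 0.072 ]
scene yellow 157 [391.5 243.7] [0.5652 0.1417 0.072 ]
scene greenD 19 [285. 222.] [ 0.5397 -0.1028  0.063 ]
top yellow rect ((546.9439086914062, 79.27354431152344), (81.16577911376953, 27.042781829833984), 1.6288504600524902)
top dial circle ((507.4935302734375, -131.2191162109375), 29.36762046813965) [ 507.06489546 -132.0386013 ]
top face rect ((513.4634399414062, -129.56324768066406), (132.47560119628906, 121.54454040527344), 9.272087097167969)
top dialline 49 [ 0.5184 -0.1228] ((516.4625244140625, -131.12705993652344), (42.61014175415039, 18.498029708862305), 76.62958526611328) dir deg 52.12363
```

View pics/top2z.png

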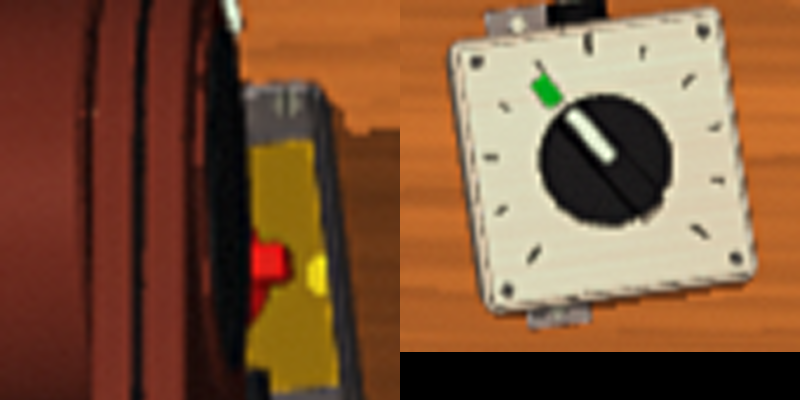

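The clip hasn't moved, and the dial line at crop (572,113)–(611,160) points at the clip at (546,90), matching the gripped yaw of 42.5°. Now the handle.

Call:
servo_tool([
  [0.001,0,-0.04,0,0.7],
  [0.001,0,-0.08,0,0.7],
  [0.001,0,-0.104,0,0.7],
  [0.001,0,-0.104,0,0.7],
  [0.001,0,-0.104,0,0],
  [0.001,0,-0.104,0,0],
  [0.001,0,-0.104,0,0],
  [0.001,0,-0.104,0,0],
])

```text
time: 8.0
eef_pos: [0.5434, 0.1108, 0.0882]
tcp_rot: [0.0, 0.656, 0.755, 0.0]
wrist_force: [-0.8, -0.3, -0.8]
gripper_width: 0.0287
finger_force: 0.0
```

Call:
servo_tool([
  [0,0,0,0,0],
  [0,0,0,0,0],
  [0,0,0,0,0],
  [0,0,0,0,0],
  [0,0,0,0,0],
])

```text
time: 8.62
eef_pos: [0.542, 0.1107, 0.0876]
tcp_rot: [-0.001, 0.656, 0.755, -0.001]
wrist_force: [-5.8, -0.4, 4.0]
gripper_width: 0.0137
finger_force: 30.0
```

Call:
servo_tool([
  [-0.001,0,0,-0.17,0],
  [-0.001,0,0,-0.35,0],
  [-0.001,0,0,-0.53,0],
  [-0.001,0,0,-0.71,0],
  [-0.001,0,0,-0.89,0],
  [-0.001,0,0,-1.07,0],
  [-0.001,0,0,-1.25,0],
  [-0.001,0,0,-1.4,0],
])

```text
time: 9.62
eef_pos: [0.5411, 0.1113, 0.0876]
tcp_rot: [-0.001, 0.988, 0.152, -0.001]
wrist_force: [-4.2, 1.1, 4.1]
gripper_width: 0.0138
finger_force: 30.0
```

Call:
servo_tool([
  [0,0,0,-0.12,0],
  [0,0,0,-0.12,0],
  [0,0,0,-0.12,0.6],
  [0,0,0,-0.12,0.6],
  [0,0,0,-0.12,0.6],
  [0,0,0,-0.12,0.6],
  [0,0,0.04,-0.12,0.6],
  [0,0,0.1,-0.12,0.6],
])

```text
time: 10.62
eef_pos: [0.5403, 0.1106, 0.1862]
tcp_rot: [-0.0, 0.995, 0.095, -0.003]
wrist_force: [0.8, -0.4, 0.5]
gripper_width: 0.0517
finger_force: 0.0
```

Call:
servo_tool([
  [-0.04,0.02,0.03,0,0.6],
  [-0.08,0.05,0.04,0,0.6],
  [-0.12,0.1,0.06,0,0.6],
  [-0.13,0.15,0.06,0,0.6],
  [-0.13,0.2,0.06,0,0.6],
  [-0.13,0.25,0.06,0,0.6],
  [-0.13,0.25,0.06,0,0.6],
])

```text
time: 11.5
eef_pos: [0.4113, 0.3635, 0.2472]
tcp_rot: [-0.0, 0.995, 0.097, -0.0]
wrist_force: [0.3, -1.4, -0.6]
gripper_width: 0.052
finger_force: 0.0
```

```bash
python3 - <<'E'
from h import *
im,K,T=cam('top'); save('top3.png',cv2.resize(im[180:360,220:560],(800,424),interpolation=cv2.INTER_CUBIC))
E
```

```text
(no output)
```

View pics/top3.png

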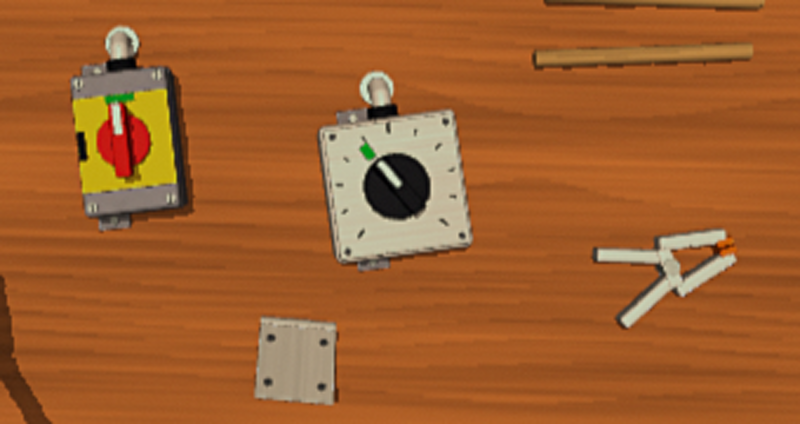

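The handle's white end at (118,115) points at the green mark (118,98). The dial line at (378,162)–(400,186) points at the clip at (367,151). One numeric check of the dial angle, then I hand in if it is within tolerance.

```bash
python3 - <<'E'
from h import *
from m import cents
im,K,T=cam('top'); b=(345,225,430,300)
h=cv2.cvtColor(im,cv2.COLOR_RGB2HSV); m=cv2.inRange(h,(0,0,130),(180,110,255))
yy,xx=np.mgrid[:480,:640]; m[np.hypot(xx-389,yy-259)>12.5]=0
ys,xs=np.where(m>0); q=ray(np.c_[xs,ys],K,T,.09)[:,:2]
v=cv2.fitLine((q*1000).astype(np.float32),2,0,.01,.01).ravel(); a=np.degrees(np.arctan2(v[1],v[0]))
g=cents(im,(45,100,50),(85,255,255),b)[0][1]; p=ray(g,K,T,.061)[0,:2]-[.5085,-.131]
c=np.degrees(np.arctan2(p[1],p[0])); print(len(q),q.mean(0),a,c)
if abs(a-c)<6: print(robot.sign_off())
E
```

```text
35 [ 0.51892538 -0.12217126] 40.888615 41.109847669177356
the job is handed in; nothing more can be done
None
```

The job is handed in: the red handle is at ON against the green mark, and the dial measured 40.9° against 41.1° for the clip (limit about 9°); I saw no shift in the clip or in the hinge, clamp and nearer dowel in the last picture.

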